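# Tilt the disc cases into the cabinet tray

## Task

Take the three disc cases from the grey stand together as one pile and tilt them into the snug blue box on the pulled-out tray: first one bottom corner of the clearly tilted pile beside an end wall, then the other end, lowered gently until all three stand upright on the box floor. Let go, and only then push the tray by its front panel all the way into the cabinet. Leave the truck, cup, photo block, bell, elephant and remote control where they are.

Things in the scene. Friction and masses are not known exactly. Their poses are not given: they have to be found in the camera images.
- case_a_center (a point): centre of one outer disc case (red inlay). Each case is a flat box 10 mm thick (x), 140 mm long (y), 125 mm high (z, up), about 90 g, standing on its long edge; underside 62.5 mm below this point. The three loose cases stand face to face along x (a, b, c, under 1 mm apart): a pile 30 to 32 mm thick, to be pinched across x near the top at mid-length; its lowest 35 mm is in the stand
- case_b_center (a point): centre of the middle disc case (yellow inlay), same size and axes as case a
- case_c_center (a point): centre of the other outer disc case (teal inlay), same size and axes as case a
- corner_left (a point): bottom corner of the middle case at its +y end (0, +70, -62.5 mm from its centre)
- corner_right (a point): bottom corner of the middle case at its -y end (0, -70, -62.5 mm from its centre)
- stand: low grey fixed stand that holds the pile; origin under its centre; base 75 x 170 mm; the cases stand on its floor 6 mm above the table, between two long walls (across x) that rise to 40 mm above the table and low end ledges 18 mm high; x axis across the cases, y along them
- box_floor (a point): centre of the inner floor of the blue box on the tray, 17 mm above the table; inside 36 mm along x (across the cases) and 144 mm along y (along the cases), 45 mm deep to the rim, walls 5 mm, open on top: seated cases stick out 80 mm above the rim. x is the direction in which the tray slides in, z up. The tray floor is free for 70 mm in front (-x) of the box
- panel (a point): middle of the robot-side face of the tray's front panel, the face to push on; the panel is 200 mm wide (y), 12 mm thick, 55 mm high, from 11 to 66 mm above the table; this point is 41 mm above the table, 105 mm in front (-x) of the box centre; x is the push direction. When home it stands 90 mm in front of the cabinet's top board
- tray (a joint): how far the tray is pushed in: 0 m fully out, 0.12 m fully home against its end stop; it starts between 0 and 0.015 m; it slides along its x with about 3 N of friction and stays where it is left
- cabinet: low cream TV cabinet, fixed, 220 mm deep, 580 mm wide, 205 mm high; origin at table level in the middle of its front edge, x towards its back; the tray is in its middle bay (underside of the top board 190 mm above the table; front edge 105 mm beyond the box centre with the tray fully out); its swing door stands open at its -y end, reaching 200 mm forward (-x)
- truck: yellow toy truck, 125 x 72 x 77 mm, on the table right (-y) of the tray, origin under its centre; leave alone
- cup: grey plastic pencil cup, 76 mm across, 95 mm high, in the cabinet's right bay, origin under its centre; leave alone
- photo_block: clear acrylic photo block, 30 x 100 x 120 mm, in the cabinet's left bay, origin under its centre; leave alone
- bell: steel bell, 84 mm across, 58 mm high, on top of the cabinet, origin under its centre; leave alone
- elephant: small grey ceramic elephant, about 120 x 60 x 90 mm, on top of the cabinet, origin under its centre; leave alone
- remote: black remote control, 50 x 170 x 18 mm, lying on the table near the robot, origin under its centre; leave alone
There are look-alikes about, which are no part of the job. What is shaped like the part that bears case_c_center but purple is not meant. What is shaped like the part that bears case_b_center but green is not meant.

How it is judged (in metres and radians):
On the way, in this order (a step that is already met when the one before it is completed fails the run):
1. the pile is tilted 4 to 30 degrees with a bottom corner of the middle case at least 3 mm below the box rim and within 27 mm of an end wall, the tray pushed in by less than 40 mm (angle between case_a_center's own z axis and vertical between 0.07 and 0.52 rad and angle between case_b_center's own z axis and vertical between 0.07 and 0.52 rad and angle between case_c_center's own z axis and vertical between 0.07 and 0.52 rad and distance between each of case_a_center, case_c_center and case_b_center below 0.03 m and ((z of corner_left in the frame of box_floor below 0.042 m and x of corner_left in the frame of box_floor between -0.018 and 0.018 m and (y of corner_left in the frame of box_floor between 0.045 and 0.073 m or y of corner_left in the frame of box_floor between -0.073 and -0.045 m)) or (z of corner_right in the frame of box_floor below 0.042 m and x of corner_right in the frame of box_floor between -0.018 and 0.018 m and (y of corner_right in the frame of box_floor between 0.045 and 0.073 m or y of corner_right in the frame of box_floor between -0.073 and -0.045 m))) and value of joint tray below 0.04 m), for 0.05 s.
2. all three cases stand upright on the box floor (within 4 mm) and let go, with the tray still out (pushed in by less than 40 mm) (z of case_a_center in the frame of box_floor between 0.057 and 0.067 m and x of case_a_center in the frame of box_floor between -0.019 and 0.019 m and y of case_a_center in the frame of box_floor between -0.006 and 0.006 m and angle between each of case_a_center, case_b_center, case_c_center's own z axis and vertical below 0.15 rad and z of case_b_center in the frame of box_floor between 0.057 and 0.067 m and x of case_b_center in the frame of box_floor between -0.019 and 0.019 m and y of case_b_center in the frame of box_floor between -0.006 and 0.006 m and z of case_c_center in the frame of box_floor between 0.057 and 0.067 m and x of case_c_center in the frame of box_floor between -0.019 and 0.019 m and y of case_c_center in the frame of box_floor between -0.006 and 0.006 m and value of joint tray below 0.04 m and contact force between the fingers and case_a below 0.2 N and contact force between the fingers and case_b below 0.2 N and contact force between the fingers and case_c below 0.2 N), for 0.2 s.
At the end, for the whole second after the job is handed in: The tray is pushed in at least 113 of its 120 mm and at rest; all three cases are at rest in the box, each with its underside within 4 mm of the box floor, inside the walls, upright within 8 degrees; truck, cup, photo block, bell, elephant and remote are within 25 mm of where they started (z of case_a_center in the frame of box_floor between 0.057 and 0.067 m and x of case_a_center in the frame of box_floor between -0.019 and 0.019 m and y of case_a_center in the frame of box_floor between -0.006 and 0.006 m and angle between each of case_a_center, case_b_center, case_c_center's own z axis and vertical below 0.15 rad and z of case_b_center in the frame of box_floor between 0.057 and 0.067 m and x of case_b_center in the frame of box_floor between -0.019 and 0.019 m and y of case_b_center in the frame of box_floor between -0.006 and 0.006 m and z of case_c_center in the frame of box_floor between 0.057 and 0.067 m and x of case_c_center in the frame of box_floor between -0.019 and 0.019 m and y of case_c_center in the frame of box_floor between -0.006 and 0.006 m and value of joint tray above 0.113 m and velocity of joint tray below 0.01 m/s and linear speed of each of case_a, case_b, case_c below 0.03 m/s and distance of each of truck, cup, photo_block, bell, elephant, remote from where it was at the start of the episode below 0.025 m); the robot touches nothing.
It fails at once if a case is dropped or rammed into the box (faster than 0.4 m/s at or in the box while the tray is out) (((distance between case_a_center and box_floor below 0.115 m and linear speed of case_a above 0.4 m/s) or (distance between case_b_center and box_floor below 0.115 m and linear speed of case_b above 0.4 m/s) or (distance between case_c_center and box_floor below 0.115 m and linear speed of case_c above 0.4 m/s)) and value of joint tray below 0.04 m).
It fails at once if a bystander (truck, cup, photo block, bell, elephant, remote) is moved more than 25 mm (distance of any of truck, cup, photo_block, bell, elephant, remote from where it was at the start of the episode above 0.025 m).
It also fails if it takes over 54 s, if anything falls off the work surface, if the arm or the gripper's body presses on something with over 40 N, if the wrist force passes 120 N, or if a joint passes its speed limit or range.

## Robot

A 7-joint arm with a two-finger parallel gripper is mounted at the origin on the work surface. World frame = base frame: x ahead of the robot, y to its left, z up, the work surface at z = 0. Lengths are in m, angles in degrees, forces in N, time in s.
With the tool pointing down it reaches from about 0.4 to 0.85 m from the base axis. Payload 6.9 kg.
Tool frame: the origin (TCP) lies midway between the tips of the shut fingers; the grasp point (between the pads) lies 19 mm behind it (grasp_offset is the x of the grasp point in the tool frame, in m); x points along the fingers, y is the direction in which the jaws open and shut, and the axes are right-handed (so a half turn about x gives the same grasp; the last joint's range is limited). The gripper opens to 85 mm and grips with 20 to 120 N. Pads are 22 mm wide; open, the fingers measure 114 mm over their backs; the gripper's body (76 mm by 85 mm) begins 54 mm behind the grasp point. The pads swing forward as they close: fully open they stand 13 mm farther back than shut.
Start: joints at [-69.185, 29.078, -13.613, 85.955, 7.202, 65.827, -8.869], TCP at [0.159, 0.604, 0.231] pointing down, gripper open.
Joint ranges: [-176.47, 176.47], [-13.61, 117.27], [-81.72, 77.17], [0.22, 143.17], [-87.28, 267.28], [10, 112.55], [-165.47, 165.47]. Speed limits (degrees/s): [136.94, 136.94, 180, 180, 180, 180, 180].

## Interface

Orientations are given as [roll, pitch, yaw] about the fixed x, y, z axes, in that order (R = Rz(yaw) Ry(pitch) Rx(roll)).
In Python, from bench import state, read_camera, camera_params, finish_job, grasp_offset gives the robot as it stands.
- The arm moves only by the shell command python3 -m jog 'ROWS'. ROWS is JSON, a list of rows, each an object with "angular": the turn, a rotation vector about the tool's x, y, z in degrees, a list of three; "delta_pos": the shift along the tool's x, y, z in cm, a list of three; "grip": the gripper command: -1 is shut, 1 is fully open, values between are in proportion. A call has exactly 10 rows; each row is the pose to reach, as a shift and turn from the pose commanded when the call began, along the tool's axes at that moment; what a row does not reach only later rows make up. A row lasts 1/12 s, in which the tool goes at most 41.7 mm and 7.16 degrees, less where a joint would pass 70% of its speed; a pose out of reach is approached as far as the arm can. A call with a gripper value outside its range is refused whole. The fingers move at their own pace and stop on an object; the grip force is fixed at half the most. Time passes only in rows, so rows that repeat a pose let the fingers close, or fill a call up. It gives the time, the measured TCP pose, the force and the opening at its end, in the units of the state.
- state(): the state, without advancing time (a new reading comes with each control period).
- read_camera(name): name is "side" or "top" or "wrist"; returns the picture (420x560x3 uint8, blue, green, red); there is no depth.
- camera_params(name): a dict with "fx", "fy", "cx", "cy" (pixels), "extrinsics" (4x4, takes a point from camera to world coordinates). Camera axes: x right, y down, z forward; pixel columns grow to the right and rows downward; lengths in m; the calibration is good to about 2 mm. A picture is of the moment at which its call begins: read the wrist's pose just before it. camera_params takes no time and is no camera call; for the wrist camera it gives the pose at the moment of the call.
- finish_job(): hands the job in, once; it reports no verdict.
The state is a dict: "clock": time; "q": joint angles; "qd": joint speeds; "effort": joint torques, N m; "ee_pos": TCP position; "orientation": TCP orientation; "ft_force": force on the tool from outside, world axes, zero at the start; "ft_torque": the same for the moment, N m; "gripper_width": opening from 0.0 (shut) to 1.0 (fully open).
Only numpy, scipy, OpenCV 4.12 (cv2) and the standard library are available. Lean on these libraries where they do the work, as an engineer would, in place of code of your own. Each camera call takes 0.05 s, during which the arm holds its last target. There are 200 camera calls.

## Working session

There is one attempt and no reset: what is moved stays moved. The work goes in short steps, Python scripts to look and compute and a shell command to move; the robot and the scene stay as the last step left them, time stands still between calls to the robot, and variables do not carry over. Pictures are saved under pics/ and viewed, about 8 in all and at most 12, crops included, and the job is handed in when it is done.

```bash
mkdir -p pics; cat > h.py <<'E'
import numpy as np, cv2
from bench import state, read_camera, camera_params, grasp_offset
def snap(n,f):
    p=camera_params(n); im=read_camera(n); cv2.imwrite('pics/'+f,im); return im,p
def ray(p,u,v):
    E=np.array(p['extrinsics']); d=E[:3,:3]@np.array([(u-p['cx'])/p['fx'],(v-p['cy'])/p['fy'],1]); return E[:3,3],d
def onz(p,u,v,z):
    o,d=ray(p,u,v); return o+d*(z-o[2])/d[2]
def proj(p,X):
    E=np.array(p['extrinsics']); c=E[:3,:3].T@(np.array(X)-E[:3,3]); return np.array([p['cx']+p['fx']*c[0]/c[2],p['cy']+p['fy']*c[1]/c[2]])
E
python3 - <<'E'
from h import *
a,p=snap('top','top0.png'); b,q=snap('side','side0.png')
for x in(p,q): print(x['fx'],x['cx'],x['cy'],np.round(x['extrinsics'],3).tolist())
print(state(),grasp_offset)
E
```

```text
546.1875748037701 273.63056638836747 210.26295996610452 [[0.014, -0.988, 0.154, 0.307], [-1.0, -0.014, -0.001, 0.104], [0.004, -0.154, -0.988, 1.553], [0.0, 0.0, 0.0, 1.0]]
425.51414891791165 282.44716352114324 209.41747310066953 [[0.895, -0.257, 0.366, 0.039], [-0.447, -0.51, 0.735, -0.873], [-0.002, -0.821, -0.571, 0.879], [0.0, 0.0, 0.0, 1.0]]
{'clock': 0.1, 'q': array([-69.18349108,  29.12152982, -13.60856843,  86.00377869,
         7.20333371,  65.82743751,  -8.86947654]), 'qd': array([-0.13892867, -0.06514554,  0.05065304, -0.01248864, -0.03635064,
       -0.02670079, -0.08221468]), 'effort': array([-6.54750576e-03, -6.21825600e+01, -2.19522066e+00, -2.50205237e+01,
        1.25705934e-02,  7.75261607e-03, -8.98075683e-06]), 'ee_pos': array([0.15932631, 0.60387542, 0.23050246]), 'orientation': array([ -87.96087177,   89.90611721, -102.73233304]), 'ft_force': array([-0.19599188,  0.15060598,  0.23118428]), 'ft_torque': array([0.02346895, 0.03127497, 0.04179497]), 'gripper_width': 0.9967238473404865} -0.0187
```

View pics/top0.png

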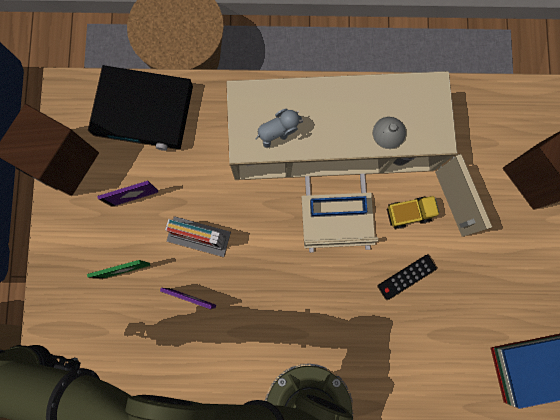

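View pics/side0.png

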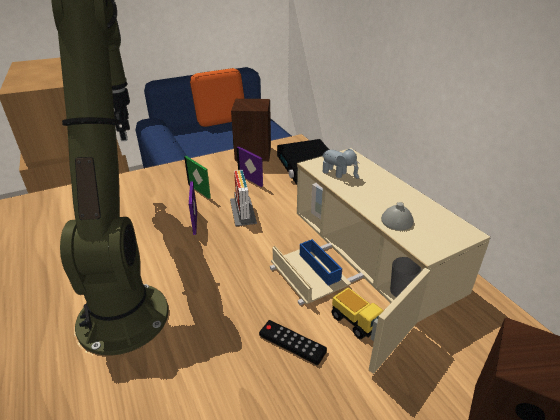

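Scene: pile in grey stand at top (197,235); look-alikes: purple (128,192), purple (188,298), green (117,269), all standing alone. The pile with red/yellow/teal in the stand fits the description. I'll confirm that in a crop, and measure.

```bash
python3 - <<'E'
from h import *
a=cv2.imread('pics/top0.png'); 
c1=cv2.resize(a[205:265,155:240],None,fx=7,fy=7,interpolation=cv2.INTER_CUBIC)
c2=cv2.resize(a[165:255,295:385],None,fx=4.6,fy=4.6,interpolation=cv2.INTER_CUBIC)
c1=c1[:414,:]; o=np.zeros((420,800,3),np.uint8); c1=cv2.resize(c1,(400,282)); o[:282,:400]=c1; c2=cv2.resize(c2,(400,400)); o[:400,400:]=c2
cv2.imwrite('pics/crop0.png',o)
p=camera_params('top')
hsv=cv2.cvtColor(a,cv2.COLOR_BGR2HSV)
def rect(m,z,n,roi):
    k=np.zeros_like(m); x0,y0,x1,y1=roi; k[y0:y1,x0:x1]=m[y0:y1,x0:x1]
    ct=max(cv2.findContours(k,0,1)[0],key=cv2.contourArea)
    w=np.array([onz(p,u,v,z)[:2] for u,v in ct[:,0].astype(float)],np.float32)
    r=cv2.minAreaRect(w); print(n,cv2.contourArea(ct),np.round(r[0],4),np.round(r[1],4),round(r[2],2)); print(cv2.boundingRect(ct))
blue=cv2.inRange(hsv,(100,120,40),(125,255,255)); rect(blue,.062,'boxrim',(295,180,385,230))
red=cv2.inRange(hsv,(0,110,80),(8,255,255));rect(red,.131,'red',(155,205,240,260))
yel=cv2.inRange(hsv,(18,120,80),(32,255,255));rect(yel,.131,'yel',(155,205,240,260))
teal=cv2.inRange(hsv,(82,60,60),(102,255,255));rect(teal,.131,'teal',(155,205,240,260))
E
```

```text
boxrim 843.5 [ 0.5538 -0.0771] [0.0482 0.1539] 3.45
(311, 196, 56, 20)
red 89.0 [0.4593 0.3266] [0.1142 0.0119] 75.55
(167, 228, 43, 14)
yel 76.0 [0.472  0.3234] [0.1151 0.0069] 75.53
(168, 224, 43, 14)
teal 80.0 [0.4829 0.3211] [0.1152 0.0091] 76.04
(169, 220, 43, 14)
```

View pics/crop0.png

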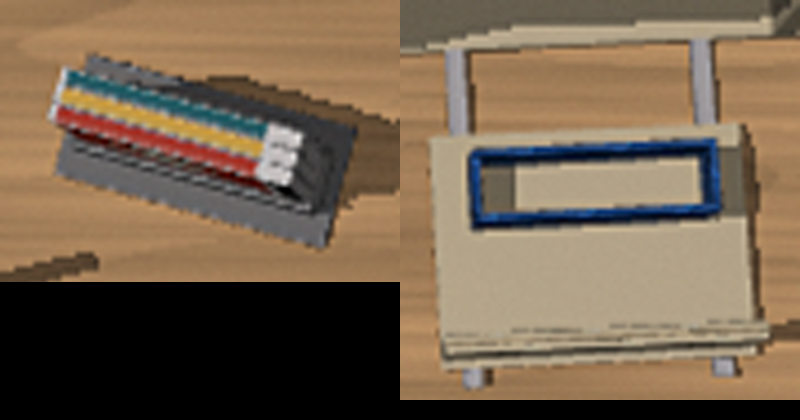

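Crop confirms: red (near), yellow, teal (far) in the grey stand at top (192,231); the lone purple/green ones are look-alikes. Blue box rim spans (311–367,196–216), yaw ≈3.5°.

```bash
cat >> h.py <<'E'
from scipy.spatial.transform import Rotation as Ro
def tool():
    s=state(); return np.array(s['ee_pos']),Ro.from_euler('xyz',s['orientation'],degrees=True).as_matrix()
def Rdown(yaw,tilt=0,flip=1):
    # tool x down, tool y along flip * pile x axis (yaw deg); tilt>0: -y end of pile goes down
    ax=Ro.from_euler('z',yaw,degrees=True).as_matrix()@Ro.from_euler('x',tilt,degrees=True).as_matrix()
    x=-ax[:,2]; y=flip*ax[:,0]; return np.c_[x,y,np.cross(x,y)]
def go(P,R):
    p,R0=tool(); d=R0.T@(np.array(P)-p)*100; w=Ro.from_matrix(R0.T@R).as_rotvec(degrees=True)
    print('delta_cm',np.round(d,2),'rot',np.round(w,2))
E
python3 - <<'E'
from h import *
p,R=tool(); print(R.round(3))
q=camera_params('wrist');E=np.array(q['extrinsics']);print('cam in tool',(R.T@(E[:3,3]-p)).round(4),(R.T@E[:3,:3]).round(3),q['fx'],q['cx'],q['cy'])
t=camera_params('top'); c=onz(t,192.6,231.3,.131);print(c)
for f in(1,-1): go([.4695,.3135,.25],Rdown(-14.5,0,f))
E
```

```text
[[-0.     0.255  0.967]
 [-0.002  0.967 -0.255]
 [-1.    -0.002  0.   ]]
cam in tool [-0.1415 -0.0018 -0.0793] [[-0.001 -0.308  0.952]
 [ 1.    -0.001  0.001]
 [ 0.     0.952  0.308]] 325.9748834009639 282.5714738285716 209.31499366114406
[0.46911839 0.3136892  0.131     ]
delta_cm [ -1.91 -20.17  37.4 ] rot [8.973e+01 8.000e-02 7.000e-02]
delta_cm [ -1.91 -20.17  37.4 ] rot [-9.027e+01 -7.000e-02  8.000e-02]
```

```bash
for i in 1; do python3 -m jog '[{"delta_pos":[-4,-5,9],"angular":[22,0,0],"grip":1},{"delta_pos":[-4,-20.2,37.4],"angular":[89.7,0.1,0.1],"grip":1},{"delta_pos":[-4,-20.2,37.4],"angular":[89.7,0.1,0.1],"grip":1},{"delta_pos":[-4,-20.2,37.4],"angular":[89.7,0.1,0.1],"grip":1},{"delta_pos":[-4,-20.2,37.4],"angular":[89.7,0.1,0.1],"grip":1},{"delta_pos":[-4,-20.2,37.4],"angular":[89.7,0.1,0.1],"grip":1},{"delta_pos":[-4,-20.2,37.4],"angular":[89.7,0.1,0.1],"grip":1},{"delta_pos":[-4,-20.2,37.4],"angular":[89.7,0.1,0.1],"grip":1},{"delta_pos":[-4,-20.2,37.4],"angular":[89.7,0.1,0.1],"grip":1},{"delta_pos":[-4,-20.2,37.4],"angular":[89.7,0.1,0.1],"grip":1}]'; done
python3 - <<'E'
from h import *
go([.4695,.3135,.27],Rdown(-14.5)); print(state()['q'].round(1))
E
```

```text
clock: 0.93
ee_pos: [0.4617, 0.3201, 0.2705]
orientation: [-178.6, 89.9, 94.7]
ft_force: [1.5, 0.4, 0.0]
gripper_width: 0.996
delta_cm [0.05 0.74 0.7 ] rot [17.76 -0.09  0.02]
[-42.8  21.6   8.3  92.2  -3.4  66.4 -30.5]
```

```bash
python3 -m jog '[{"delta_pos":[0,0,0],"angular":[6,0,0],"grip":1},{"delta_pos":[0,0,0],"angular":[12,0,0],"grip":1},{"delta_pos":[0,0,0],"angular":[18,0,0],"grip":1},{"delta_pos":[0,0,0],"angular":[18,0,0],"grip":1},{"delta_pos":[0,0,0],"angular":[18,0,0],"grip":1},{"delta_pos":[0,0,0],"angular":[18,0,0],"grip":1},{"delta_pos":[0,0,0],"angular":[18,0,0],"grip":1},{"delta_pos":[0,0,0],"angular":[18,0,0],"grip":1},{"delta_pos":[0,0,0],"angular":[18,0,0],"grip":1},{"delta_pos":[0,0,0],"angular":[18,0,0],"grip":1}]'
python3 - <<'E'
from h import *
go([.4695,.3135,.27],Rdown(-14.5)); im,p=snap('wrist','w1.png')
import json; json.dump({k:np.array(v).tolist() for k,v in p.items()},open('pics/w1.json','w'))
E
```

```text
clock: 1.77
ee_pos: [0.4607, 0.3218, 0.2705]
orientation: [-168.2, 89.9, 87.5]
ft_force: [0.5, -0.2, 0.1]
gripper_width: 0.999
delta_cm [0.05 1.06 0.59] rot [ 0.15 -0.1   0.02]
```

View pics/w1.png

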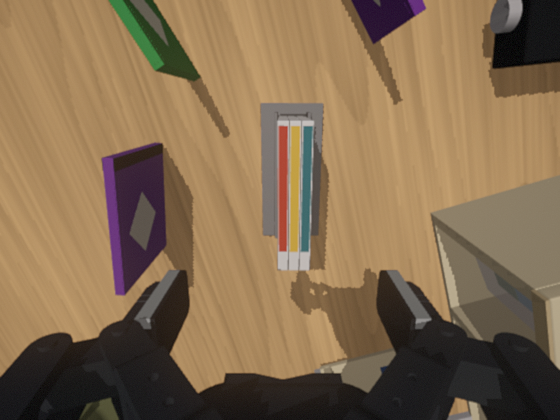

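```bash
python3 - <<'E'
from h import *
import json
p=json.load(open('pics/w1.json'))
P=[onz(p,*c,.131) for c in [(277.5,121),(314,121),(309.5,270),(277.5,270)]]
for x in P: print(x.round(4))
P=np.array(P); c=P.mean(0); d=(P[0]+P[1]-P[2]-P[3])/2; print('c',c,'len',np.linalg.norm(d),'yaw',np.degrees(np.arctan2(-d[0],d[1])),[np.linalg.norm(P[0]-P[1]),np.linalg.norm(P[2]-P[3])])
go([c[0],c[1],.094],Rdown(-14.5))
E
```

```text
[0.4721 0.385  0.131 ]
[0.5015 0.3774 0.131 ]
[0.4669 0.2432 0.131 ]
[0.437  0.2508 0.131 ]
c [0.46935875 0.31409652 0.131     ] len 0.1386433841607078 yaw -14.563547168999882 [np.float64(0.0304221719408396), np.float64(0.030818240664492187)]
delta_cm [17.65  1.03  0.57] rot [ 0.13 -0.1   0.02]
```

The wrist picture shows the pile top corners at (278,121),(314,121),(309,270),(278,270): centre (.4694,.3141), yaw −14.6°, matching the top view.

```bash
python3 -m jog '[{"delta_pos":[0,1,0.6],"angular":[0,0,0],"grip":1},{"delta_pos":[2,1,0.6],"angular":[0,0,0],"grip":1},{"delta_pos":[5,1,0.6],"angular":[0,0,0],"grip":1},{"delta_pos":[8,1,0.6],"angular":[0,0,0],"grip":1},{"delta_pos":[10,1,0.6],"angular":[0,0,0],"grip":1},{"delta_pos":[10,1,0.6],"angular":[0,0,0],"grip":1},{"delta_pos":[10,1,0.6],"angular":[0,0,0],"grip":1},{"delta_pos":[10,1,0.6],"angular":[0,0,0],"grip":1},{"delta_pos":[10,1,0.6],"angular":[0,0,0],"grip":1},{"delta_pos":[10,1,0.6],"angular":[0,0,0],"grip":1}]'
python3 - <<'E'
from h import *
go([.4694,.3141,.094],Rdown(-14.5))
E
```

```text
clock: 2.65
ee_pos: [0.4698, 0.3141, 0.1721]
orientation: [158.6, 89.8, 54.3]
ft_force: [0.5, 0.3, 0.5]
gripper_width: 0.998
delta_cm [ 7.81 -0.05  0.04] rot [ 0.11 -0.22 -0.09]
```

```bash
python3 -m jog '[{"delta_pos":[2,0,0],"angular":[0,-0.2,0],"grip":1},{"delta_pos":[4,0,0],"angular":[0,-0.2,0],"grip":1},{"delta_pos":[6,0,0],"angular":[0,-0.2,0],"grip":1},{"delta_pos":[7.4,0,0],"angular":[0,-0.2,0],"grip":1},{"delta_pos":[7.8,0,0],"angular":[0,-0.2,0],"grip":1},{"delta_pos":[7.8,0,0],"angular":[0,-0.2,0],"grip":-1},{"delta_pos":[7.8,0,0],"angular":[0,-0.2,0],"grip":-1},{"delta_pos":[7.8,0,0],"angular":[0,-0.2,0],"grip":-1},{"delta_pos":[7.8,0,0],"angular":[0,-0.2,0],"grip":-1},{"delta_pos":[7.8,0,0],"angular":[0,-0.2,0],"grip":-1}]'
python3 - <<'E'
from h import *
go([.4694,.3141,.094],Rdown(-14.5))
E
```

```text
clock: 3.48
ee_pos: [0.4697, 0.3143, 0.0937]
orientation: [90.9, 89.9, -13.5]
ft_force: [0.8, -0.1, -2.2]
gripper_width: 0.343
delta_cm [-0.03 -0.02  0.02] rot [ 0.1  -0.   -0.07]
```

```bash
python3 -m jog '[{"delta_pos":[0,0,0],"angular":[0,0,0],"grip":-1},{"delta_pos":[0,0,0],"angular":[0,0,0],"grip":-1},{"delta_pos":[-0.5,0,0],"angular":[0,0,0],"grip":-1},{"delta_pos":[-2,0,0],"angular":[0,0,0],"grip":-1},{"delta_pos":[-4,0,0],"angular":[0,0,0],"grip":-1},{"delta_pos":[-7,0,0],"angular":[0,0,0],"grip":-1},{"delta_pos":[-10,0,0],"angular":[0,0,0],"grip":-1},{"delta_pos":[-13,0,0],"angular":[0,0,0],"grip":-1},{"delta_pos":[-15,0,0],"angular":[0,0,0],"grip":-1},{"delta_pos":[-15,0,0],"angular":[0,0,0],"grip":-1}]'
python3 - <<'E'
from h import *
im,p=snap('wrist','w2.png'); s=state(); print(s['gripper_width'],s['ft_force'],s['ee_pos'])
go([.5538,-.0771,.24],Rdown(3.5))
E
```

```text
clock: 4.32
ee_pos: [0.4706, 0.3149, 0.247]
orientation: [131.2, 89.7, 26.8]
ft_force: [1.1, -0.7, -2.2]
gripper_width: 0.347
0.3443304083684032 [-0.53007945 -0.87932444 -4.15610266] [0.46968743 0.31446216 0.2443124 ]
delta_cm [ 0.43 17.88 35.84] rot [-17.89  -0.05  -0.12]
```

View pics/w2.png

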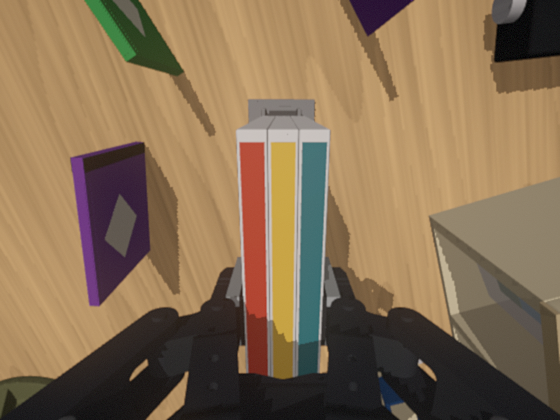

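All three cases hang together in the jaws (top edge at v≈130, u 238–329). Now I go just −y of the box for a close look past the pile.

```bash
python3 -m jog '[{"delta_pos":[-2,1,2],"angular":[-2,0,0],"grip":-1},{"delta_pos":[-2,3,6],"angular":[-4,0,0],"grip":-1},{"delta_pos":[-2,5,10],"angular":[-6,0,0],"grip":-1},{"delta_pos":[-2,7,14],"angular":[-8,0,0],"grip":-1},{"delta_pos":[-2,9,18],"angular":[-10,0,0],"grip":-1},{"delta_pos":[-2,11,22],"angular":[-12,0,0],"grip":-1},{"delta_pos":[-2,13,26],"angular":[-14,0,0],"grip":-1},{"delta_pos":[-2,14.5,29],"angular":[-16,0,0],"grip":-1},{"delta_pos":[-2,16.2,32.4],"angular":[-17.9,0,0],"grip":-1},{"delta_pos":[-2,17.9,35.8],"angular":[-17.9,0,0],"grip":-1}]'
python3 - <<'E'
from h import *
s=state(); print(s['gripper_width'],s['ft_force'],s['q'].round(0))
go([.5538+.0067,-.0771-.11,.27],Rdown(3.5))
E
```

```text
clock: 5.2
ee_pos: [0.5518, -0.0761, 0.261]
orientation: [-78.2, 89.7, -164.6]
ft_force: [1.6, 0.3, -2.9]
gripper_width: 0.342
0.34229879690160503 [ 1.5535085   0.2945545  -2.87748961] [-5. 22. 15. 94. -6. 65. 15.]
delta_cm [-0.89  0.16 11.14] rot [0.14 0.05 0.25]
```

```bash
python3 -m jog '[{"delta_pos":[-1,0.1,2],"angular":[0,0,0.2],"grip":-1},{"delta_pos":[-1,0.1,5],"angular":[0,0,0.2],"grip":-1},{"delta_pos":[-1,0.1,8],"angular":[0,0,0.2],"grip":-1},{"delta_pos":[-1,0.1,10],"angular":[0,0,0.2],"grip":-1},{"delta_pos":[-1,0.1,11],"angular":[0,0,0.2],"grip":-1},{"delta_pos":[-1,0.1,11],"angular":[0,0,0.2],"grip":-1},{"delta_pos":[-1,0.1,11],"angular":[0,0,0.2],"grip":-1},{"delta_pos":[-1,0.1,11],"angular":[0,0,0.2],"grip":-1},{"delta_pos":[-1,0.1,11],"angular":[0,0,0.2],"grip":-1},{"delta_pos":[-1,0.1,11],"angular":[0,0,0.2],"grip":-1}]'
python3 - <<'E'
from h import *
p0,R=tool(); im,p=snap('wrist','w3.png')
import json; json.dump({k:np.array(v).tolist() for k,v in p.items()}|{'tp':p0.tolist(),'tR':R.tolist()},open('pics/w3.json','w'))
print(p0); cv2.imwrite('pics/w3b.png',cv2.resize(im[:300,130:430],None,fx=2,fy=2,interpolation=cv2.INTER_CUBIC))
E
```

```text
clock: 6.03
ee_pos: [0.5608, -0.1823, 0.2731]
orientation: [72.3, 89.8, -14.0]
ft_force: [0.5, -0.4, -3.1]
gripper_width: 0.339
[ 0.56081103 -0.18232051  0.27313431]
```

View pics/w3b.png

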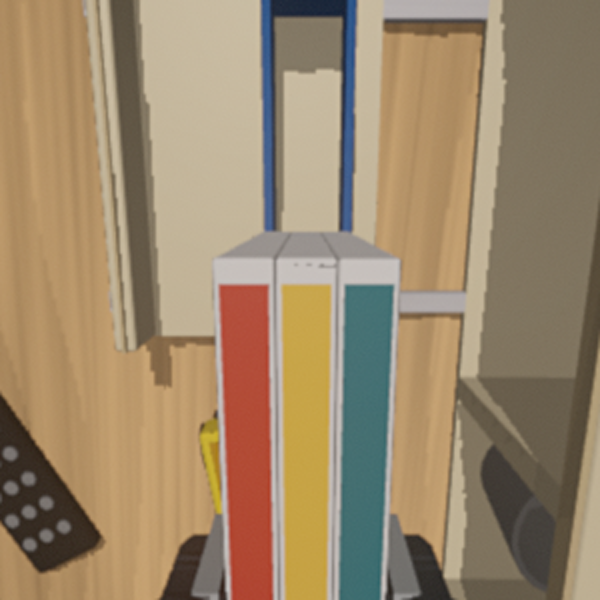

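```bash
python3 - <<'E'
from h import *
import json
im=cv2.imread('pics/w3.png'); p=json.load(open('pics/w3.json')); 
R3=Ro.from_euler('z',3.5,degrees=True).as_matrix()
hsv=cv2.cvtColor(im,cv2.COLOR_BGR2HSV)
f=lambda X:(R3.T@(X-np.array([.5538,-.0771,0])))[:2]*1000
m=cv2.inRange(hsv,(100,120,70),(125,255,255))
for v in (12,30,50,70,90,105):
    u=np.where(m[v,250:320])[0]+250
    L=u[u<290];Rr=u[u>=290]; e=[L.min()-.5,L.max()+.5,Rr.min()-.5,Rr.max()+.5]
    print(v,e,[f(onz(p,x,v,.062)).round(1).tolist() for x in e])
col=im[0:16,285].tolist(); print(col)
print('floor/wall',f(onz(p,285,7.5,.017)))
# pile in tool frame
tp=np.array(p['tp']);tR=np.array(p['tR'])
for u,v in((130+108,129),(130+200,129)):
    o,d=ray(p,u,v); o=tR.T@(o-tp); d=tR.T@d; print('pile edge tool',(o+d*(-.037-o[0])/d[0]).round(4))
t=cv2.imread('pics/top0.png');tp_=camera_params('top')
h=cv2.cvtColor(t,cv2.COLOR_BGR2HSV);b=cv2.inRange(h,(100,120,40),(125,255,255))
for v in(202,206,210):
    u=np.where(b[v,300:380])[0]+300; print('top row',v,u.min(),u.max(),f(onz(tp_,u.min()-.5,v,.062)).round(1),f(onz(tp_,u.max()+.5,v,.062)).round(1))
E
```

```text
12 [np.float64(260.5), np.float64(265.5), np.float64(302.5), np.float64(306.5)] [[-21.0, 55.0], [-16.3, 55.0], [18.9, 55.1], [22.7, 55.1]]
30 [np.float64(261.5), np.float64(265.5), np.float64(301.5), np.float64(306.5)] [[-20.3, 39.7], [-16.5, 39.7], [18.3, 39.8], [23.1, 39.9]]
50 [np.float64(261.5), np.float64(265.5), np.float64(301.5), np.float64(305.5)] [[-20.6, 22.2], [-16.7, 22.2], [18.6, 22.3], [22.6, 22.3]]
70 [np.float64(262.5), np.float64(265.5), np.float64(301.5), np.float64(305.5)] [[-20.0, 4.1], [-17.0, 4.1], [19.0, 4.2], [23.0, 4.2]]
90 [np.float64(262.5), np.float64(265.5), np.float64(301.5), np.float64(305.5)] [[-20.3, -14.7], [-17.2, -14.7], [19.4, -14.6], [23.4, -14.6]]
105 [np.float64(262.5), np.float64(265.5), np.float64(301.5), np.float64(304.5)] [[-20.5, -29.2], [-17.4, -29.2], [19.7, -29.1], [22.7, -29.1]]
[[58, 40, 27], [56, 39, 28], [56, 36, 27], [59, 42, 31], [58, 41, 31], [57, 38, 27], [59, 39, 27], [58, 43, 36], [73, 77, 83], [98, 117, 128], [101, 122, 133], [102, 121, 132], [100, 119, 130], [99, 118, 129], [98, 119, 129], [100, 119, 130]]
floor/wall [ 2.69427669 69.92342192]
pile edge tool [-0.037  -0.0149 -0.0698]
pile edge tool [-0.037   0.0138 -0.0698]
top row 202 311 366 [14.1 76.9] [  6.8 -78.2]
top row 206 311 366 [ 2.9 77.5] [ -4.4 -77.3]
top row 210 311 366 [-8.3 78.2] [-15.6 -76.5]
```

Box measured: x walls at −16.8/+18.6, so centre shifts +1.1 mm in x; y agrees within ±2 mm between views. Pile is centred in the hand. I'll compute the tilted pose.

```bash
cat >> h.py <<'E'
BC=np.array([.5550,-.0780,.017]); BY=3.5; OFF=np.array([.0252,-.0005,0])
def pile(tilt,cy,cz):  # corner_right y,z (mm) in box frame
    A=Ro.from_euler('z',BY,degrees=True).as_matrix(); T=A@Ro.from_euler('x',tilt,degrees=True).as_matrix()
    c=BC+A@np.array([0,cy,cz])/1000-T@np.array([0,-.07,-.0625]); R=Rdown(BY,tilt); go(c-R@OFF,R)
def where():
    p,R=tool(); A=Ro.from_euler('z',BY,degrees=True).as_matrix(); T=np.c_[R[:,1],-R[:,2],-R[:,0]]
    f=lambda k:(A.T@(p+R@OFF+T@np.array([0,k,-.0625])-BC)*1000).round(1)
    print('cornR',f(-.07),'cornL',f(.07),'tilt',np.degrees(np.arcsin((A.T@T)[2,1])).round(2),'F',(A.T@state()['ft_force']).round(1),'grip',round(state()['gripper_width'],3))
E
python3 -c "
from h import *
where(); pile(10,-64,85)"
```

```text
cornR [  -0.7 -174.9  168.7] cornL [ -1.  -34.9 168.5] tilt -0.06 F [-1.1 -0.5 -3.2] grip 0.34
delta_cm [ 7.27  0.11 -9.46] rot [ 0.13 10.06 -0.15]
```

```bash
python3 -m jog '[{"delta_pos":[0,0.1,-2],"angular":[0,2,0],"grip":-1},{"delta_pos":[0,0.1,-5],"angular":[0,4,0],"grip":-1},{"delta_pos":[1,0.1,-8],"angular":[0,7,0],"grip":-1},{"delta_pos":[3,0.1,-9.5],"angular":[0,10,0],"grip":-1},{"delta_pos":[5,0.1,-9.5],"angular":[0,10,0],"grip":-1},{"delta_pos":[6.5,0.1,-9.5],"angular":[0,10,0],"grip":-1},{"delta_pos":[7.3,0.1,-9.5],"angular":[0,10,0],"grip":-1},{"delta_pos":[7.3,0.1,-9.5],"angular":[0,10,0],"grip":-1},{"delta_pos":[7.3,0.1,-9.5],"angular":[0,10,0],"grip":-1},{"delta_pos":[7.3,0.1,-9.5],"angular":[0,10,0],"grip":-1}]'
python3 -c "
from h import *
where(); pile(10,-64,37); snap('wrist','w4.png');a,_=snap('side','s4.png')
cv2.imwrite('pics/s4b.png',cv2.resize(a[150:330,210:410],None,fx=3,fy=3,interpolation=cv2.INTER_CUBIC))"
```

```text
clock: 6.92
ee_pos: [0.5567, -0.0893, 0.2012]
orientation: [178.5, 80.1, 92.1]
ft_force: [0.4, -1.0, -2.0]
gripper_width: 0.346
cornR [  0.9 -65.3  85.8] cornL [  0.8  72.6 109.8] tilt 9.88 F [ 0.3 -1.  -2. ] grip 0.346
delta_cm [ 4.81 -0.07  0.73] rot [ 0.06  0.12 -0.25]
```

View pics/s4b.png

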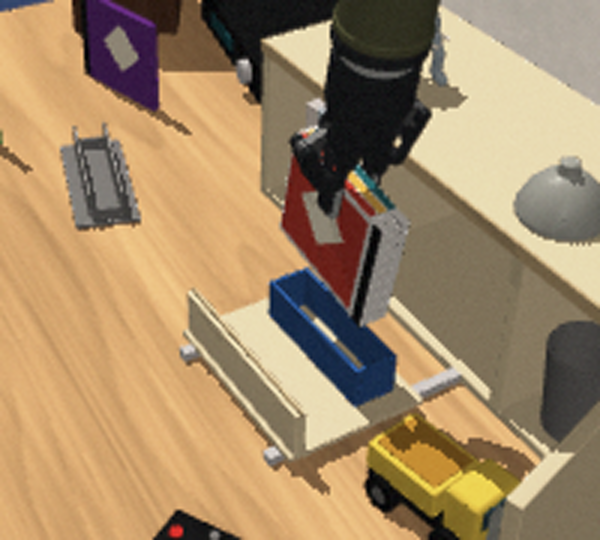

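The pile hangs tilted above the box, −y end lowest, box empty. Lowering the corner in.

```bash
python3 -m jog '[{"delta_pos":[0.6,-0.05,0.1],"angular":[0,0,-0.2],"grip":-1},{"delta_pos":[1.3,-0.07,0.2],"angular":[0,0,-0.2],"grip":-1},{"delta_pos":[2,-0.07,0.3],"angular":[0,0,-0.2],"grip":-1},{"delta_pos":[2.7,-0.07,0.4],"angular":[0,0,-0.2],"grip":-1},{"delta_pos":[3.4,-0.07,0.5],"angular":[0,0,-0.2],"grip":-1},{"delta_pos":[3.9,-0.07,0.6],"angular":[0,0,-0.2],"grip":-1},{"delta_pos":[4.4,-0.07,0.68],"angular":[0,0,-0.2],"grip":-1},{"delta_pos":[4.8,-0.07,0.73],"angular":[0,0,-0.2],"grip":-1},{"delta_pos":[4.8,-0.07,0.73],"angular":[0,0,-0.2],"grip":-1},{"delta_pos":[4.8,-0.07,0.73],"angular":[0,0,-0.2],"grip":-1}]'
python3 -c "
from h import *
where(); pile(10,-64,37); pile(10,-72,37);a,_=snap('side','s5.png')
cv2.imwrite('pics/s5b.png',cv2.resize(a[200:320,270:380],None,fx=5,fy=5,interpolation=cv2.INTER_CUBIC))"
```

```text
clock: 7.85
ee_pos: [0.5553, -0.0882, 0.1514]
orientation: [-179.6, 80.1, 93.9]
ft_force: [0.5, 0.2, -2.8]
gripper_width: 0.341
cornR [ -0.9 -64.   35.9] cornL [-0.9 73.9 60. ] tilt 9.92 F [ 0.5  0.1 -2.8] grip 0.341
delta_cm [-0.12  0.08 -0.01] rot [0.03 0.08 0.07]
delta_cm [-0.25  0.08  0.78] rot [0.03 0.08 0.07]
```

View pics/s5b.png

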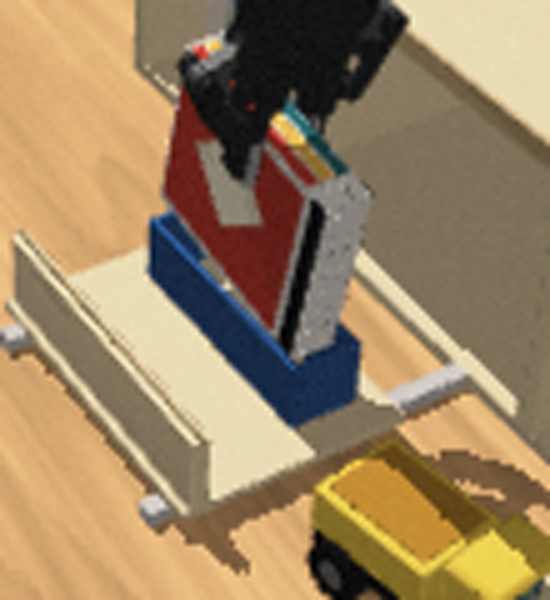

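Corner is inside beside the −y end wall, no contact force. Probing towards that wall.

```bash
python3 -m jog '[{"delta_pos":[0,0.08,0.1],"angular":[0,0,0],"grip":-1},{"delta_pos":[0,0.08,0.2],"angular":[0,0,0],"grip":-1},{"delta_pos":[-0.05,0.08,0.3],"angular":[0,0,0],"grip":-1},{"delta_pos":[-0.07,0.08,0.4],"angular":[0,0,0],"grip":-1},{"delta_pos":[-0.08,0.08,0.5],"angular":[0,0,0],"grip":-1},{"delta_pos":[-0.08,0.08,0.5],"angular":[0,0,0],"grip":-1},{"delta_pos":[-0.08,0.08,0.5],"angular":[0,0,0],"grip":-1},{"delta_pos":[-0.08,0.08,0.5],"angular":[0,0,0],"grip":-1},{"delta_pos":[-0.08,0.08,0.5],"angular":[0,0,0],"grip":-1},{"delta_pos":[-0.08,0.08,0.5],"angular":[0,0,0],"grip":-1}]'
python3 -c "
from h import *
where()"
python3 -m jog '[{"delta_pos":[0,0,0],"angular":[0,0,0],"grip":-1},{"delta_pos":[0,0,0.05],"angular":[0,0,0],"grip":-1},{"delta_pos":[0,0,0.1],"angular":[0,0,0],"grip":-1},{"delta_pos":[0,0,0.1],"angular":[0,0,0],"grip":-1},{"delta_pos":[0,0,0.1],"angular":[0,0,0],"grip":-1},{"delta_pos":[0,0,0.1],"angular":[0,0,0],"grip":-1},{"delta_pos":[0,0,0.1],"angular":[0,0,0],"grip":-1},{"delta_pos":[0,0,0.1],"angular":[0,0,0],"grip":-1},{"delta_pos":[0,0,0.1],"angular":[0,0,0],"grip":-1},{"delta_pos":[0,0,0.1],"angular":[0,0,0],"grip":-1}]'
python3 -c "
from h import *
where()"
```

```text
clock: 8.73
ee_pos: [0.5565, -0.0931, 0.1515]
orientation: [-179.7, 80.1, 93.8]
ft_force: [-0.1, -1.0, -2.4]
gripper_width: 0.342
cornR [  0.  -69.1  36. ] cornL [-0.1 68.8 60.1] tilt 9.91 F [-0.1 -1.  -2.4] grip 0.342
clock: 9.57
ee_pos: [0.5565, -0.0942, 0.1513]
orientation: [-179.7, 80.1, 93.8]
ft_force: [0.3, 0.0, -2.8]
gripper_width: 0.342
cornR [  0.  -70.1  35.9] cornL [-0.1 67.8 59.9] tilt 9.91 F [ 0.3  0.  -2.8] grip 0.342
```

```bash
for k in 1 2; do python3 -m jog '[{"delta_pos":[0,0,0.05],"angular":[0,0,0],"grip":-1},{"delta_pos":[0,0,0.1],"angular":[0,0,0],"grip":-1},{"delta_pos":[0,0,0.1],"angular":[0,0,0],"grip":-1},{"delta_pos":[0,0,0.1],"angular":[0,0,0],"grip":-1},{"delta_pos":[0,0,0.1],"angular":[0,0,0],"grip":-1},{"delta_pos":[0,0,0.1],"angular":[0,0,0],"grip":-1},{"delta_pos":[0,0,0.1],"angular":[0,0,0],"grip":-1},{"delta_pos":[0,0,0.1],"angular":[0,0,0],"grip":-1},{"delta_pos":[0,0,0.1],"angular":[0,0,0],"grip":-1},{"delta_pos":[0,0,0.1],"angular":[0,0,0],"grip":-1}]' >/dev/null
python3 -c "
from h import *
where()"; done
```

```text
cornR [  0.  -71.   35.7] cornL [-0.1 66.9 59.8] tilt 9.91 F [-0.2 -0.  -2.8] grip 0.346
cornR [  0.  -72.   35.5] cornL [-0.1 65.9 59.6] tilt 9.91 F [-0.  -0.1 -2.3] grip 0.346
```

```bash
for k in 1 2; do python3 -m jog '[{"delta_pos":[0,0,0.05],"angular":[0,0,0],"grip":-1},{"delta_pos":[0,0,0.1],"angular":[0,0,0],"grip":-1},{"delta_pos":[0,0,0.1],"angular":[0,0,0],"grip":-1},{"delta_pos":[0,0,0.1],"angular":[0,0,0],"grip":-1},{"delta_pos":[0,0,0.1],"angular":[0,0,0],"grip":-1},{"delta_pos":[0,0,0.1],"angular":[0,0,0],"grip":-1},{"delta_pos":[0,0,0.1],"angular":[0,0,0],"grip":-1},{"delta_pos":[0,0,0.1],"angular":[0,0,0],"grip":-1},{"delta_pos":[0,0,0.1],"angular":[0,0,0],"grip":-1},{"delta_pos":[0,0,0.1],"angular":[0,0,0],"grip":-1}]' >/dev/null
python3 -c "
from h import *
where()"; done
```

```text
cornR [  0.1 -72.7  35.4] cornL [-0.1 65.2 59.6] tilt 9.94 F [-1.2  2.9  1.2] grip 0.346
cornR [  0.1 -72.9  35.4] cornL [-0.  65.  59.7] tilt 9.99 F [-0.9  5.2  2. ] grip 0.346
```

Contact felt: the end wall lies 2.2 mm further −y than estimated. I correct the frame, then level the pile.

```bash
cat >> h.py <<'E'
BC=BC+Ro.from_euler('z',BY,degrees=True).as_matrix()@np.array([0,-.0022,0])
E
python3 -c "
from h import *
where()
for t,y in((10,-68.5),(7,-69.5),(4,-70),(2,-70),(0,-70)): pile(t,y,37)"
```

```text
cornR [  0.1 -70.7  35.4] cornL [-0.  67.2 59.7] tilt 9.99 F [-0.9  5.2  2. ] grip 0.346
delta_cm [-0.12 -0.01 -0.24] rot [0.08 0.01 0.05]
delta_cm [ 0.24 -0.01 -0.59] rot [ 0.08 -2.99  0.05]
delta_cm [ 0.63 -0.01 -0.97] rot [ 0.08 -5.99  0.05]
delta_cm [ 0.91 -0.01 -1.24] rot [ 0.08 -7.99  0.05]
delta_cm [ 1.2  -0.01 -1.51] rot [ 0.08 -9.99  0.05]
```

```bash
python3 -m jog '[{"delta_pos":[-0.1,0,-0.3],"angular":[0,0,0],"grip":-1},{"delta_pos":[0.05,0,-0.5],"angular":[0,-1.5,0],"grip":-1},{"delta_pos":[0.24,0,-0.65],"angular":[0,-3,0],"grip":-1},{"delta_pos":[0.36,0,-0.77],"angular":[0,-4,0],"grip":-1},{"delta_pos":[0.5,0,-0.9],"angular":[0,-5,0],"grip":-1},{"delta_pos":[0.63,0,-1.03],"angular":[0,-6,0],"grip":-1},{"delta_pos":[0.63,0,-1.03],"angular":[0,-6,0],"grip":-1},{"delta_pos":[0.63,0,-1.03],"angular":[0,-6,0],"grip":-1},{"delta_pos":[0.63,0,-1.03],"angular":[0,-6,0],"grip":-1},{"delta_pos":[0.63,0,-1.03],"angular":[0,-6,0],"grip":-1}]'
python3 -c "
from h import *
where()
for t in(4,2,0): pile(t,-70,37)
pile(0,-70,33)"
```

```text
clock: 13.73
ee_pos: [0.5562, -0.0875, 0.1462]
orientation: [-179.6, 86.1, 93.9]
ft_force: [-0.2, 1.1, -2.0]
gripper_width: 0.348
cornR [  0.  -71.2  37. ] cornL [ 0.  68.5 46.5] tilt 3.9 F [-0.1  1.1 -2. ] grip 0.348
delta_cm [-0.   -0.01 -0.1 ] rot [-0.    0.1   0.03]
delta_cm [ 0.24 -0.01 -0.41] rot [-0.   -1.9   0.03]
delta_cm [ 0.5  -0.01 -0.7 ] rot [-0.   -3.9   0.03]
delta_cm [ 0.9  -0.01 -0.67] rot [-0.   -3.9   0.03]
```

```bash
python3 -m jog '[{"delta_pos":[0,0,-0.1],"angular":[0,0,0],"grip":-1},{"delta_pos":[0.1,0,-0.25],"angular":[0,-0.8,0],"grip":-1},{"delta_pos":[0.24,0,-0.41],"angular":[0,-1.9,0],"grip":-1},{"delta_pos":[0.37,0,-0.56],"angular":[0,-2.9,0],"grip":-1},{"delta_pos":[0.5,0,-0.7],"angular":[0,-3.9,0],"grip":-1},{"delta_pos":[0.5,0,-0.7],"angular":[0,-3.9,0],"grip":-1},{"delta_pos":[0.5,0,-0.7],"angular":[0,-3.9,0],"grip":-1},{"delta_pos":[0.5,0,-0.7],"angular":[0,-3.9,0],"grip":-1},{"delta_pos":[0.5,0,-0.7],"angular":[0,-3.9,0],"grip":-1},{"delta_pos":[0.5,0,-0.7],"angular":[0,-3.9,0],"grip":-1}]'
python3 -c "
from h import *
where()
pile(0,-70,37)
pile(0,-70,27)"
```

```text
clock: 14.57
ee_pos: [0.5556, -0.0799, 0.1417]
orientation: [-102.6, 90.0, 170.9]
ft_force: [-0.5, -0.1, -2.9]
gripper_width: 0.339
cornR [ -0.  -69.8  37. ] cornL [-0.1 70.2 37. ] tilt 0.01 F [-0.5 -0.1 -2.9] grip 0.339
delta_cm [ 0.   -0.    0.02] rot [ 0.01 -0.01  0.04]
delta_cm [ 1.   -0.    0.02] rot [ 0.01 -0.01  0.04]
```

Level, both ends inside the rim, no contact force. Lowering.

```bash
python3 -m jog '[{"delta_pos":[0.2,0,0],"angular":[0,0,0],"grip":-1},{"delta_pos":[0.4,0,0],"angular":[0,0,0],"grip":-1},{"delta_pos":[0.6,0,0],"angular":[0,0,0],"grip":-1},{"delta_pos":[0.8,0,0],"angular":[0,0,0],"grip":-1},{"delta_pos":[1,0,0],"angular":[0,0,0],"grip":-1},{"delta_pos":[1.2,0,0],"angular":[0,0,0],"grip":-1},{"delta_pos":[1.4,0,0],"angular":[0,0,0],"grip":-1},{"delta_pos":[1.5,0,0],"angular":[0,0,0],"grip":-1},{"delta_pos":[1.5,0,0],"angular":[0,0,0],"grip":-1},{"delta_pos":[1.5,0,0],"angular":[0,0,0],"grip":-1}]'
python3 -c "
from h import *
where()"
python3 -m jog '[{"delta_pos":[0.2,0,0],"angular":[0,0,0],"grip":-1},{"delta_pos":[0.4,0,0],"angular":[0,0,0],"grip":-1},{"delta_pos":[0.6,0,0],"angular":[0,0,0],"grip":-1},{"delta_pos":[0.8,0,0],"angular":[0,0,0],"grip":-1},{"delta_pos":[1,0,0],"angular":[0,0,0],"grip":-1},{"delta_pos":[1.2,0,0],"angular":[0,0,0],"grip":-1},{"delta_pos":[1.4,0,0],"angular":[0,0,0],"grip":-1},{"delta_pos":[1.6,0,0],"angular":[0,0,0],"grip":-1},{"delta_pos":[1.8,0,0],"angular":[0,0,0],"grip":-1},{"delta_pos":[1.8,0,0],"angular":[0,0,0],"grip":-1}]'
python3 -c "
from h import *
where()"
```

```text
clock: 15.4
ee_pos: [0.5556, -0.0796, 0.1266]
orientation: [-101.6, 89.9, 171.9]
ft_force: [0.4, -0.3, -2.2]
gripper_width: 0.349
cornR [ -0.  -69.4  21.9] cornL [-0.1 70.6 21.9] tilt 0.01 F [ 0.4 -0.3 -2.2] grip 0.349
clock: 16.23
ee_pos: [0.5554, -0.0795, 0.1082]
orientation: [-101.4, 89.9, 172.2]
ft_force: [-0.0, -0.4, -1.7]
gripper_width: 0.342
cornR [ -0.3 -69.3   3.5] cornL [-0.4 70.7  3.5] tilt 0.02 F [-0.  -0.4 -1.7] grip 0.342
```

```bash
python3 -m jog '[{"delta_pos":[0.05,0,0.05],"angular":[0,0,0],"grip":-1},{"delta_pos":[0.1,0,0.05],"angular":[0,0,0],"grip":-1},{"delta_pos":[0.15,0,0.05],"angular":[0,0,0],"grip":-1},{"delta_pos":[0.2,0,0.05],"angular":[0,0,0],"grip":-1},{"delta_pos":[0.25,0,0.05],"angular":[0,0,0],"grip":-1},{"delta_pos":[0.25,0,0.05],"angular":[0,0,0],"grip":-1},{"delta_pos":[0.25,0,0.05],"angular":[0,0,0],"grip":-1},{"delta_pos":[0.25,0,0.05],"angular":[0,0,0],"grip":-1},{"delta_pos":[0.25,0,0.05],"angular":[0,0,0],"grip":-1},{"delta_pos":[0.25,0,0.05],"angular":[0,0,0],"grip":-1}]'
python3 -c "
from h import *
where()"
python3 -m jog '[{"delta_pos":[0.03,0,0],"angular":[0,0,0],"grip":-1},{"delta_pos":[0.05,0,0],"angular":[0,0,0],"grip":-1},{"delta_pos":[0.08,0,0],"angular":[0,0,0],"grip":-1},{"delta_pos":[0.1,0,0],"angular":[0,0,0],"grip":-1},{"delta_pos":[0.1,0,0],"angular":[0,0,0],"grip":-1},{"delta_pos":[0.1,0,0],"angular":[0,0,0],"grip":-1},{"delta_pos":[0.1,0,0],"angular":[0,0,0],"grip":-1},{"delta_pos":[0.1,0,0],"angular":[0,0,0],"grip":-1},{"delta_pos":[0.1,0,0],"angular":[0,0,0],"grip":-1},{"delta_pos":[0.1,0,0],"angular":[0,0,0],"grip":-1}]'
python3 -c "
from h import *
where()"
```

```text
clock: 17.07
ee_pos: [0.5557, -0.0801, 0.1062]
orientation: [-104.6, 90.0, 168.9]
ft_force: [0.1, -0.1, -2.4]
gripper_width: 0.349
cornR [  0.  -69.9   1.5] cornL [-0.1 70.1  1.5] tilt 0.01 F [ 0.1 -0.1 -2.4] grip 0.349
clock: 17.9
ee_pos: [0.5556, -0.0801, 0.1051]
orientation: [-103.3, 90.0, 170.3]
ft_force: [-0.5, 0.1, -2.7]
gripper_width: 0.343
cornR [ -0.  -69.9   0.4] cornL [-0.1 70.1  0.5] tilt 0.01 F [-0.5  0.2 -2.7] grip 0.343
```

```bash
python3 -m jog '[{"delta_pos":[0.03,0,0],"angular":[0,0,0],"grip":-1},{"delta_pos":[0.05,0,0],"angular":[0,0,0],"grip":-1},{"delta_pos":[0.08,0,0],"angular":[0,0,0],"grip":-1},{"delta_pos":[0.1,0,0],"angular":[0,0,0],"grip":-1},{"delta_pos":[0.1,0,0],"angular":[0,0,0],"grip":-1},{"delta_pos":[0.1,0,0],"angular":[0,0,0],"grip":-1},{"delta_pos":[0.1,0,0],"angular":[0,0,0],"grip":-1},{"delta_pos":[0.1,0,0],"angular":[0,0,0],"grip":-1},{"delta_pos":[0.1,0,0],"angular":[0,0,0],"grip":-1},{"delta_pos":[0.1,0,0],"angular":[0,0,0],"grip":-1}]'
python3 -c "
from h import *
where(); a,_=snap('side','s6.png')
cv2.imwrite('pics/s6b.png',cv2.resize(a[200:320,270:380],None,fx=5,fy=5,interpolation=cv2.INTER_CUBIC))"
```

```text
clock: 18.73
ee_pos: [0.5557, -0.08, 0.1047]
orientation: [-138.0, 90.0, 135.6]
ft_force: [-3.3, 1.5, 5.1]
gripper_width: 0.343
cornR [  0.1 -69.8  -0.1] cornL [-0.  70.2 -0. ] tilt 0.02 F [-3.2  1.7  5.1] grip 0.343
```

View pics/s6b.png

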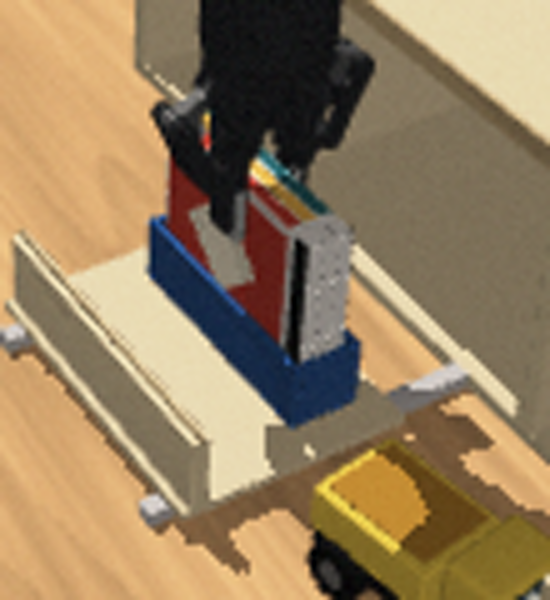

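On the floor (nominal z 0, force sign reversed), pile upright in the box. Release.

```bash
python3 -m jog '[{"delta_pos":[0,0,0],"angular":[0,0,0],"grip":0},{"delta_pos":[0,0,0],"angular":[0,0,0],"grip":0.2},{"delta_pos":[0,0,0],"angular":[0,0,0],"grip":0.4},{"delta_pos":[0,0,0],"angular":[0,0,0],"grip":0.4},{"delta_pos":[0,0,0],"angular":[0,0,0],"grip":0.4},{"delta_pos":[0,0,0],"angular":[0,0,0],"grip":0.4},{"delta_pos":[0,0,0],"angular":[0,0,0],"grip":0.4},{"delta_pos":[0,0,0],"angular":[0,0,0],"grip":0.4},{"delta_pos":[0,0,0],"angular":[0,0,0],"grip":0.4},{"delta_pos":[0,0,0],"angular":[0,0,0],"grip":0.4}]'
python3 -m jog '[{"delta_pos":[-1,0,0],"angular":[0,0,0],"grip":0.4},{"delta_pos":[-2,0,0],"angular":[0,0,0],"grip":0.4},{"delta_pos":[-4,0,0],"angular":[0,0,0],"grip":0.4},{"delta_pos":[-6,0,0],"angular":[0,0,0],"grip":0.4},{"delta_pos":[-8,0,0],"angular":[0,0,0],"grip":0.4},{"delta_pos":[-10,0,0],"angular":[0,0,0],"grip":0.4},{"delta_pos":[-12,0,0],"angular":[0,0,0],"grip":0.4},{"delta_pos":[-14,0,0],"angular":[0,0,0],"grip":0.4},{"delta_pos":[-14,0,0],"angular":[0,0,0],"grip":0.4},{"delta_pos":[-14,0,0],"angular":[0,0,0],"grip":0.4}]'
python3 -c "
from h import *
snap('wrist','w7.png'); A=Ro.from_euler('z',BY,degrees=True).as_matrix()
im=cv2.imread('pics/w7.png'); cv2.imwrite('pics/w7b.png',im)
go(BC+A@np.array([-.175,0,0.19]),Rdown(BY))"
```

```text
clock: 19.62
ee_pos: [0.5556, -0.0801, 0.1041]
orientation: [-102.7, 90.0, 170.9]
ft_force: [-0.4, 0.4, -0.3]
gripper_width: 0.699
clock: 20.45
ee_pos: [0.5563, -0.0804, 0.2462]
orientation: [83.7, 89.8, -2.8]
ft_force: [-0.7, -0.0, -0.4]
gripper_width: 0.701
delta_cm [ 3.780e+00 -1.756e+01 -1.000e-02] rot [ 0.04 -0.01 -0.03]
```

View pics/w7b.png

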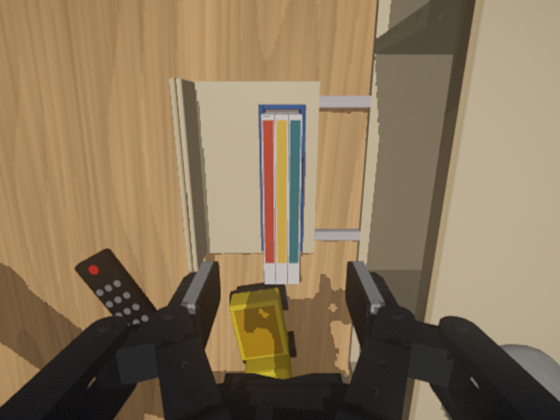

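Cases sit neatly upright inside the blue rim (261–305,105–250), released. Now back off, shut fingers, descend in front of the panel.

```bash
python3 -m jog '[{"delta_pos":[0,-2,0],"angular":[0,0,0],"grip":-1},{"delta_pos":[0,-5,0],"angular":[0,0,0],"grip":-1},{"delta_pos":[0,-8,0],"angular":[0,0,0],"grip":-1},{"delta_pos":[0,-11,0],"angular":[0,0,0],"grip":-1},{"delta_pos":[0,-14.5,0],"angular":[0,0,0],"grip":-1},{"delta_pos":[0,-14.5,0],"angular":[0,0,0],"grip":-1},{"delta_pos":[2,-14.5,0],"angular":[0,0,0],"grip":-1},{"delta_pos":[5,-14.5,0],"angular":[0,0,0],"grip":-1},{"delta_pos":[8,-14.5,0],"angular":[0,0,0],"grip":-1},{"delta_pos":[10,-14.5,0],"angular":[0,0,0],"grip":-1}]'
python3 -c "
from h import *
A=Ro.from_euler('z',BY,degrees=True).as_matrix()
where();go(BC+A@np.array([-.145,0,0.018]),Rdown(BY));t,p=snap('top','t8.png')
cv2.imwrite('pics/t8b.png',cv2.resize(t[150:290,250:450],None,fx=3,fy=3,interpolation=cv2.INTER_CUBIC))"
```

```text
clock: 21.33
ee_pos: [0.4096, -0.0887, 0.142]
orientation: [-100.3, 89.8, 173.2]
ft_force: [-0.4, 0.8, -0.5]
gripper_width: -0.0
cornR [-146.5  -69.5   37.2] cornL [-146.7   70.5   37.3] tilt 0.03 F [-0.3  0.8 -0.5] grip -0.0
delta_cm [10.7   0.12  0.05] rot [ 0.05 -0.03  0.19]
```

View pics/t8b.png

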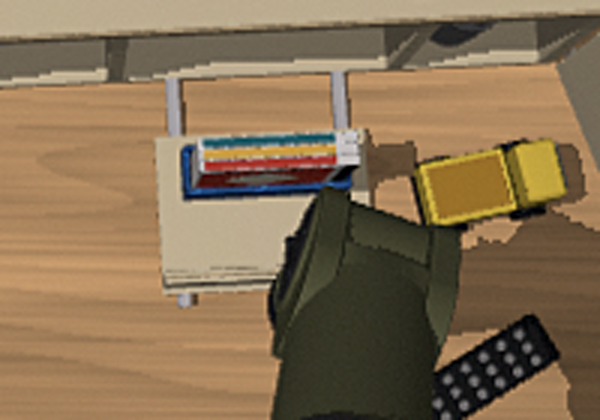

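Pile intact in the box, tray still out. Descending before the panel, then pushing.

```bash
python3 -m jog '[{"delta_pos":[2,0,0],"angular":[0,0,0],"grip":-1},{"delta_pos":[4,0,0],"angular":[0,0,0],"grip":-1},{"delta_pos":[6,0,0],"angular":[0,0,0],"grip":-1},{"delta_pos":[8,0,0],"angular":[0,0,0],"grip":-1},{"delta_pos":[9.5,0,0],"angular":[0,0,0],"grip":-1},{"delta_pos":[10.5,0,0],"angular":[0,0,0],"grip":-1},{"delta_pos":[10.5,0,0],"angular":[0,0,0],"grip":-1},{"delta_pos":[10.5,0.5,0],"angular":[0,0,0],"grip":-1},{"delta_pos":[10.5,1,0],"angular":[0,0,0],"grip":-1},{"delta_pos":[10.5,1,0],"angular":[0,0,0],"grip":-1}]'
python3 -c "
from h import *
where()"
python3 -m jog '[{"delta_pos":[0,0.3,0],"angular":[0,0,0],"grip":-1},{"delta_pos":[0,0.6,0],"angular":[0,0,0],"grip":-1},{"delta_pos":[0,0.9,0],"angular":[0,0,0],"grip":-1},{"delta_pos":[0,1.2,0],"angular":[0,0,0],"grip":-1},{"delta_pos":[0,1.5,0],"angular":[0,0,0],"grip":-1},{"delta_pos":[0,1.8,0],"angular":[0,0,0],"grip":-1},{"delta_pos":[0,2.1,0],"angular":[0,0,0],"grip":-1},{"delta_pos":[0,2.4,0],"angular":[0,0,0],"grip":-1},{"delta_pos":[0,2.7,0],"angular":[0,0,0],"grip":-1},{"delta_pos":[0,3,0],"angular":[0,0,0],"grip":-1}]'
python3 -c "
from h import *
where()"
```

```text
clock: 22.22
ee_pos: [0.4231, -0.0885, 0.0402]
orientation: [77.8, 89.9, -8.6]
ft_force: [1.0, 0.1, 0.1]
gripper_width: 0.004
cornR [-132.5  -70.3  -64.5] cornL [-132.7   69.7  -64.5] tilt -0.03 F [1.  0.  0.1] grip 0.004
clock: 23.05
ee_pos: [0.4506, -0.0866, 0.0392]
orientation: [-102.3, 89.9, 171.3]
ft_force: [-3.6, -0.1, 1.5]
gripper_width: -0.002
cornR [-105.3  -69.9  -65.6] cornL [-105.4   70.1  -65.5] tilt 0.02 F [-3.6  0.1  1.5] grip -0.002
```

```bash
python3 -m jog '[{"delta_pos":[0,0.6,0],"angular":[0,0,0],"grip":-1},{"delta_pos":[0,1.2,0],"angular":[0,0,0],"grip":-1},{"delta_pos":[0,1.8,0],"angular":[0,0,0],"grip":-1},{"delta_pos":[0,2.4,0],"angular":[0,0,0],"grip":-1},{"delta_pos":[0,3,0],"angular":[0,0,0],"grip":-1},{"delta_pos":[0,3.6,0],"angular":[0,0,0],"grip":-1},{"delta_pos":[0,4.2,0],"angular":[0,0,0],"grip":-1},{"delta_pos":[0,4.8,0],"angular":[0,0,0],"grip":-1},{"delta_pos":[0,5.4,0],"angular":[0,0,0],"grip":-1},{"delta_pos":[0,6,0],"angular":[0,0,0],"grip":-1}]'
python3 -c "
from h import *
where()"
python3 -m jog '[{"delta_pos":[0,0.3,0],"angular":[0,0,0],"grip":-1},{"delta_pos":[0,0.6,0],"angular":[0,0,0],"grip":-1},{"delta_pos":[0,0.9,0],"angular":[0,0,0],"grip":-1},{"delta_pos":[0,1.2,0],"angular":[0,0,0],"grip":-1},{"delta_pos":[0,1.5,0],"angular":[0,0,0],"grip":-1},{"delta_pos":[0,1.8,0],"angular":[0,0,0],"grip":-1},{"delta_pos":[0,2.1,0],"angular":[0,0,0],"grip":-1},{"delta_pos":[0,2.4,0],"angular":[0,0,0],"grip":-1},{"delta_pos":[0,2.4,0],"angular":[0,0,0],"grip":-1},{"delta_pos":[0,2.4,0],"angular":[0,0,0],"grip":-1}]'
python3 -c "
from h import *
where(); t,p=snap('side','s9.png')
cv2.imwrite('pics/s9b.png',cv2.resize(t[150:350,230:430],None,fx=3,fy=3,interpolation=cv2.INTER_CUBIC))"
```

```text
clock: 23.88
ee_pos: [0.5112, -0.0829, 0.0392]
orientation: [-96.6, 90.0, 176.9]
ft_force: [-3.3, -1.0, 1.6]
gripper_width: -0.003
cornR [-44.5 -70.  -65.5] cornL [-44.6  70.  -65.5] tilt 0.01 F [-3.3 -0.8  1.6] grip -0.003
clock: 24.72
ee_pos: [0.5356, -0.0811, 0.0393]
orientation: [100.1, 90.0, 13.7]
ft_force: [0.6, -0.9, 0.9]
gripper_width: 0.004
cornR [-19.9 -69.7 -65.4] cornL [-20.1  70.3 -65.4] tilt 0.01 F [ 0.5 -0.9  0.9] grip 0.004
```

View pics/s9b.png

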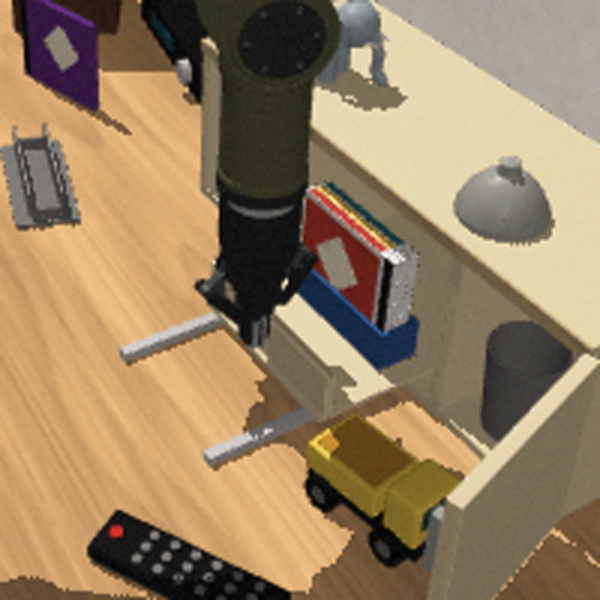

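Tray moves in with the pile upright; cabinet things untouched. Continue to the stop.

```bash
python3 -m jog '[{"delta_pos":[0,0.3,0],"angular":[0,0,0],"grip":-1},{"delta_pos":[0,0.6,0],"angular":[0,0,0],"grip":-1},{"delta_pos":[0,0.9,0],"angular":[0,0,0],"grip":-1},{"delta_pos":[0,1.2,0],"angular":[0,0,0],"grip":-1},{"delta_pos":[0,1.4,0],"angular":[0,0,0],"grip":-1},{"delta_pos":[0,1.4,0],"angular":[0,0,0],"grip":-1},{"delta_pos":[0,1.4,0],"angular":[0,0,0],"grip":-1},{"delta_pos":[0,1.4,0],"angular":[0,0,0],"grip":-1},{"delta_pos":[0,1.4,0],"angular":[0,0,0],"grip":-1},{"delta_pos":[0,1.4,0],"angular":[0,0,0],"grip":-1}]'
python3 -c "
from h import *
where()"
python3 -m jog '[{"delta_pos":[0,0.1,0],"angular":[0,0,0],"grip":-1},{"delta_pos":[0,0.2,0],"angular":[0,0,0],"grip":-1},{"delta_pos":[0,0.3,0],"angular":[0,0,0],"grip":-1},{"delta_pos":[0,0.4,0],"angular":[0,0,0],"grip":-1},{"delta_pos":[0,0.5,0],"angular":[0,0,0],"grip":-1},{"delta_pos":[0,0.6,0],"angular":[0,0,0],"grip":-1},{"delta_pos":[0,0.6,0],"angular":[0,0,0],"grip":-1},{"delta_pos":[0,0.6,0],"angular":[0,0,0],"grip":-1},{"delta_pos":[0,0.6,0],"angular":[0,0,0],"grip":-1},{"delta_pos":[0,0.6,0],"angular":[0,0,0],"grip":-1}]'
python3 -c "
from h import *
where()"
```

```text
clock: 25.6
ee_pos: [0.5488, -0.0806, 0.0392]
orientation: [-81.2, 90.0, -167.7]
ft_force: [-0.5, -0.3, -0.3]
gripper_width: -0.0
cornR [ -6.8 -70.1 -65.5] cornL [ -6.9  69.9 -65.5] tilt -0.0 F [-0.6 -0.3 -0.3] grip -0.0
clock: 26.43
ee_pos: [0.5503, -0.0804, 0.0391]
orientation: [-100.1, 89.5, 173.3]
ft_force: [-13.6, -0.9, 11.0]
gripper_width: 0.003
cornR [ -6.1 -69.8 -65.7] cornL [ -6.   70.2 -65.5] tilt 0.08 F [-13.6  -0.   11. ] grip 0.003
```

Firm stop (13.6 N, arm no longer advances). Back off and up, then check.

```bash
python3 -m jog '[{"delta_pos":[0,0,0],"angular":[0,0,0],"grip":-1},{"delta_pos":[0,-0.5,0],"angular":[0,0,0],"grip":-1},{"delta_pos":[0,-2,0],"angular":[0,0,0],"grip":-1},{"delta_pos":[0,-4,0],"angular":[0,0,0],"grip":-1},{"delta_pos":[0,-7,0],"angular":[0,0,0],"grip":-1},{"delta_pos":[-1,-10,0],"angular":[0,0,0],"grip":-1},{"delta_pos":[-4,-12,0],"angular":[0,0,0],"grip":-1},{"delta_pos":[-8,-13,0],"angular":[0,0,0],"grip":-1},{"delta_pos":[-12,-13,0],"angular":[0,0,0],"grip":-1},{"delta_pos":[-16,-13,0],"angular":[0,0,0],"grip":-1}]'
python3 -m jog '[{"delta_pos":[-1,0,-3],"angular":[0,0,0],"grip":-1},{"delta_pos":[-2,0,-6],"angular":[0,0,0],"grip":-1},{"delta_pos":[-3,0,-10],"angular":[0,0,0],"grip":-1},{"delta_pos":[-3,0,-14],"angular":[0,0,0],"grip":-1},{"delta_pos":[-3,0,-18],"angular":[0,0,0],"grip":-1},{"delta_pos":[-3,0,-21],"angular":[0,0,0],"grip":-1},{"delta_pos":[-3,0,-24],"angular":[0,0,0],"grip":-1},{"delta_pos":[-3,0,-24],"angular":[0,0,0],"grip":-1},{"delta_pos":[-3,0,-24],"angular":[0,0,0],"grip":-1},{"delta_pos":[-3,0,-24],"angular":[0,0,0],"grip":-1}]'
python3 -c "
from h import *
t,p=snap('top','t10.png'); s,q=snap('side','s10.png')
o=np.zeros((420,800,3),np.uint8)
o[:,:400]=cv2.resize(t[140:261,300:415],(400,420),interpolation=cv2.INTER_CUBIC);o[:,400:]=cv2.resize(s[190:330,270:403],(400,420),interpolation=cv2.INTER_CUBIC)
cv2.imwrite('pics/f.png',o)"
```

```text
clock: 27.27
ee_pos: [0.4241, -0.0885, 0.2012]
orientation: [-92.6, 90.0, -179.1]
ft_force: [1.7, 0.7, -0.1]
gripper_width: 0.003
clock: 28.1
ee_pos: [0.4103, 0.1508, 0.2293]
orientation: [-68.5, 90.0, -155.0]
ft_force: [0.1, -0.4, -0.0]
gripper_width: 0.001
```

```bash
python3 - <<'E'
from h import *
a=cv2.imread('pics/top0.png');b=cv2.imread('pics/t10.png');p=camera_params('top');q=camera_params('side')
A=Ro.from_euler('z',BY,degrees=True).as_matrix()
# panel top edge front: predicted rows for joint travel d from nominal BC
for n,im in(('0',a),('10',b)):
    for u in(325,340,355):
        s=cv2.cvtColor(im,cv2.COLOR_BGR2HSV)[170:255,u].astype(int); print(n,u,' '.join(f'{170+i}:{x[1]}/{x[2]}' for i,x in enumerate(s)))
for d in(0,.105,.113,.12):
    print(d,[proj(p,BC+A@np.array([-.105+d,y,.049])).round(1).tolist() for y in(-.05,0,.05)],'side box -y front rim corner',proj(q,BC+A@np.array([-.023+d,-.077,.045])).round(1))
s0=cv2.imread('pics/s6.png');s1=cv2.imread('pics/s10.png')
for im in(s0,s1):
    h=cv2.cvtColor(im,cv2.COLOR_BGR2HSV);m=cv2.inRange(h,(105,130,40),(125,255,255));m[:230]=0;m[:,:290]=0
    print('blue bbox',cv2.boundingRect(max(cv2.findContours(m,0,1)[0],key=cv2.contourArea)))
E
```

```text
0 325 170:61/121 171:60/188 172:61/180 173:60/179 174:58/171 175:70/121 176:118/156 177:116/174 178:115/164 179:117/155 180:116/152 181:115/155 182:119/157 183:117/157 184:117/164 185:117/161 186:117/159 187:115/153 188:114/166 189:118/167 190:117/172 191:117/179 192:117/165 193:116/158 194:91/171 195:54/179 196:65/188 197:61/176 198:224/114 199:197/92 200:255/33 201:66/50 202:40/121 203:63/190 204:60/179 205:61/175 206:60/179 207:60/178 208:61/179 209:61/180 210:63/182 211:63/182 212:32/135 213:218/109 214:232/45 215:65/51 216:39/125 217:62/193 218:59/181 219:61/180 220:61/179 221:61/180 222:60/179 223:60/179 224:58/180 225:58/177 226:60/178 227:59/181 228:59/178 229:60/179 230:60/179 231:60/179 232:61/179 233:61/181 234:60/180 235:62/180 236:60/180 237:60/180 238:60/170 239:61/137 240:63/181 241:76/150 242:59/189 243:51/169 244:64/68 245:57/144 246:59/183 247:103/144 248:122/157 249:116/158 250:115/149 251:115/151 252:114/159 253:117/153 254:118/154
0 340 170:60/119 171:61/187 172:59/181 173:59/174 174:61/142 175:115/133 176:119/187 177:117/177 178:116/172 179:115/155 180:117/148 1
[... 4473 characters left out ...]
112/105 234:115/106 235:117/98 236:114/103 237:117/105 238:121/110 239:112/105 240:115/106 241:112/112 242:117/109 243:116/114 244:116/110 245:118/99 246:116/101 247:120/98 248:113/102 249:118/106 250:117/105 251:118/102 252:112/96 253:120/113 254:116/180
0 [[360.6, 242.1], [342.4, 242.9], [324.1, 243.8]] side box -y front rim corner [328.7 274.1]
0.105 [[357.9, 204.2], [339.8, 205.0], [321.7, 205.9]] side box -y front rim corner [358.9 261.3]
0.113 [[357.7, 201.3], [339.6, 202.2], [321.6, 203.0]] side box -y front rim corner [361.1 260.4]
0.12 [[357.5, 198.8], [339.5, 199.7], [321.4, 200.5]] side box -y front rim corner [363.  259.5]
blue bbox (300, 243, 41, 42)
blue bbox (330, 232, 43, 39)
```

```bash
python3 - <<'E'
from h import *
b=cv2.imread('pics/t10.png');p=camera_params('top');q=camera_params('side')
A=Ro.from_euler('z',BY,degrees=True).as_matrix()
s=cv2.cvtColor(b,cv2.COLOR_BGR2HSV)
f=lambda u,v,z:(A.T@(onz(p,u,v,z)-BC))[0]*1000
for u in(325,340,355):
    print(u,[f'{145+i}:{x[1]}/{x[2]}' for i,x in enumerate(s[145:172,u].astype(int))])
for v in(199,200,201,202,203): print('panel top front row',v,round(f(340,v,.066),1))
for v in range(154,168,2): print('board row',v,'z.205',round(f(340,v,.205),1),'z.19',round(f(340,v,.19),1))
o=cv2.imread('pics/side0.png');n=cv2.imread('pics/s10.png')
def cen(im,lo,hi,roi):
    x0,y0,x1,y1=roi;m=cv2.moments(cv2.inRange(cv2.cvtColor(im,cv2.COLOR_BGR2HSV)[y0:y1,x0:x1],lo,hi),True);return round(m['m10']/m['m00'],1),round(m['m01']/m['m00'],1)
print('truck',cen(o,(18,150,60),(32,255,255),(325,280,390,340)),cen(n,(18,150,60),(32,255,255),(325,280,390,340)))
print('remote',cen(o,(0,0,0),(180,255,60),(255,315,330,365)),cen(n,(0,0,0),(180,255,60),(255,315,330,365)))
d=cv2.absdiff(o,n).max(2)
for k,(x0,y0,x1,y1) in dict(bell=(380,200,415,230),eleph=(320,145,360,180),cup=(388,255,420,295),photo=(308,180,325,215)).items(): print(k,'changed px',int((d[y0:y1,x0:x1]>40).sum()))
E
```

```text
325 ['145:61/188', '146:61/189', '147:61/189', '148:61/189', '149:62/189', '150:61/187', '151:62/190', '152:60/190', '153:60/190', '154:62/188', '155:59/190', '156:61/189', '157:60/190', '158:64/184', '159:83/160', '160:97/79', '161:101/91', '162:76/138', '163:122/100', '164:204/109', '165:143/178', '166:36/155', '167:185/55', '168:218/62', '169:126/69', '170:28/82', '171:152/67']
340 ['145:61/191', '146:61/189', '147:61/188', '148:62/189', '149:62/188', '150:62/189', '151:62/190', '152:59/189', '153:62/189', '154:61/188', '155:60/190', '156:58/193', '157:61/189', '158:78/141', '159:83/107', '160:113/72', '161:106/120', '162:39/99', '163:200/112', '164:173/174', '165:114/145', '166:111/55', '167:180/65', '168:74/79', '169:21/85', '170:64/84', '171:119/60']
355 ['145:63/187', '146:60/188', '147:62/188', '148:61/189', '149:61/188', '150:60/188', '151:60/187', '152:60/188', '153:60/188', '154:60/188', '155:59/190', '156:60/188', '157:72/171', '158:83/162', '159:118/65', '160:130/106', '161:46/95', '162:197/115', '163:189/181', '164:172/162', '165:15/70', '166:206/62', '167:198/67', '168:212/65', '169:203/68', '170:60/72', '171:165/124']
panel top front row 199 16.8
panel top front row 200 14.0
panel top front row 201 11.2
panel top front row 202 8.4
panel top front row 203 5.6
board row 154 z.205 108.9 z.19 112.8
board row 156 z.205 103.7 z.19 107.5
board row 158 z.205 98.5 z.19 102.2
board row 160 z.205 93.3 z.19 97.0
board row 162 z.205 88.1 z.19 91.7
board row 164 z.205 82.9 z.19 86.5
board row 166 z.205 77.7 z.19 81.2
truck (31.2, 28.0) (31.2, 28.0)
remote (38.1, 27.6) (38.1, 27.1)
bell changed px 0
eleph changed px 0
cup changed px 0
photo changed px 0
```

Panel-to-board gap measures 89 mm (home is 90 mm), bystanders unchanged. Handing in.

```bash
python3 -c "
from bench import *
print(finish_job())"
```

```text
the job is handed in; nothing more can be done
None
```

I lifted the three cases from the stand as one pile and put the −y bottom corner into the blue box with the pile tilted about 10°. I then levelled it, lowered it gently to the box floor, let go, and pushed the tray in by its front panel.

**Adjustment:** Feeling for the end wall with the corner showed it 2.2 mm further −y than my estimate from the images. I corrected for that before levelling.

**Checks that agreed:**
- **Pile:** it touched the floor at the expected height. After release the wrist view showed it upright inside the rim, and it was still upright in the side view partway through the push.
- **Tray:** it came up against a firm stop at about 14 N. The gap from panel to cabinet top board measured 89 mm, against 90 mm when home.
- **Bystanders:** the truck's image position did not change and the remote's shifted by half a pixel. The image patches at the bell, elephant, cup and photo block were unchanged.
- **Time:** about 28 s of the 54 s allowed.

**Less certain:** The picture limit stopped me viewing the final scene, so I did not see the cases after the last few centimetres of the push. The tray displacement in the top view alone came to about 112–113 mm. That fits a fully home tray only because it started a little way in.

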